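Shim up the bottle-rest plate

TASK

The bottle-rest plate of the filler has to stand just clear of its base: grip the white wedge by its block, slide it flat along the bench, thin end first, straight in under the middle of the tongue at the front of the plate, and push until the front of the plate just lifts off its base by about 3 mm (never heave it up high). Raise the plate with the wedge only, keep the gripper off the plate and its base, and leave the spacer block, beaker and bottle where they are. Finish holding: the program ends with the wedge still gripped, flat on the bench and carrying the plate; do not let go.

Things in the scene. Friction and masses are not known exactly. Their poses are not given: they have to be found in the camera images.
- wedge: Loose white plastic wedge, 28 mm wide (y), 75 g. Heel: grip block 30 long (x) x 28 wide x 52 mm tall. From the block's front face (x = +15 mm) the ramp runs 80 mm along +x, falling 1 in 4 from 24 to 4 mm thick at the nose (x = +95). Underside flat, on the bench. Origin: on the underside, below the middle of the block; x to the nose, z up. Start: nose away from the robot, yaw within 0.6 rad.
- wedge_nose (a point): Point on the wedge's underside at the middle of the thin nose, 95 mm ahead of the wedge's origin.
- filler_base: Fixed dark steel U-shaped base on the bench, black rubber edges, under the white rest plate. Origin: on the bench below the front edge of the plate's tongue; x points in under the plate (away from the robot, yaw within 0.3), z up. Side rails up to 24 mm high, x = 28 to 210 mm, |y| = 84 to 116 mm; between them it is empty to x = 100 mm, where a 15 mm high cross block begins.
- tongue (a point): Mid underside of the tongue, 5 mm behind its front edge, 16 mm above the bench when the plate is down; moves with the plate. The tongue is 60 mm wide (y), 10 mm thick, front edge rounded (5 mm radius), and sticks out 32 mm from the white plate (200 mm wide, x = 32 to 205 mm of the base, 16 to 28 mm above the bench; bottle rests to 38 mm from x = 80 on).
- rest_plate (a joint): Angle (rad) of the rest plate about its hinge at the back, 200 mm behind the tongue's front edge, 22 mm above the bench. 0 = down on the base, grows as the front lifts; 0.01 is 2 mm at the tongue. It falls back by its own weight (about 0.6 kg, some 3 N on the wedge; pushing the wedge takes roughly 3 to 8 N).
- spacer: Bystander: loose plain white plastic block 100 x 40 x 30 mm, no taper. Origin: centre of the underside. Leave it.
- beaker: Bystander: loose translucent open beaker, 72 mm across, 95 mm tall, upright. Origin: centre of the underside. Leave it.
- wine: Bystander: loose green wine bottle, 76 mm across, 300 mm tall, upright. Origin: centre of the underside. Leave it.

How it is judged:
On the way, in this order (a step that is already met when the one before it is completed fails the run):
1. the gripped wedge has its nose under the tongue while the plate is still down (x of wedge_nose in the frame of filler_base above 0.008 m and y of wedge_nose in the frame of filler_base between -0.03 and 0.03 m and z of wedge_nose in the frame of filler_base below 0.012 m and value of joint rest_plate below 0.0035 rad and contact force between the fingers and wedge above 5 N), for 0.1 s.
2. the wedge has lifted the front of the plate off the base (value of joint rest_plate above 0.006 rad and x of wedge_nose in the frame of filler_base above 0.03 m and contact force between wedge and filler_base above 0.5 N), for 0.2 s.
At the end, for the whole second after the job is handed in: Plate still, 0.006 to 0.0306 rad (1.2 to 6 mm at the tongue), on the wedge (>0.5 N), robot off it; wedge gripped (>5 N), still, flat (5 mm, 0.08 rad), nose 30 to 95 mm in under the tongue, within 30 mm of its middle and 0.3 rad of straight; bystanders within 20 mm of their start (all of step 2 and value of joint rest_plate below 0.0306 rad and velocity of joint rest_plate between -0.03 and 0.03 rad/s and x of wedge_nose in the frame of filler_base below 0.095 m and y of wedge_nose in the frame of filler_base between -0.03 and 0.03 m and angle between the x axis of wedge and the x axis of filler_base, either way round below 0.3 rad and angle between wedge's own z axis and vertical below 0.08 rad and height (world z) of wedge below 0.005 m and linear speed of wedge below 0.01 m/s and contact force between the fingers and wedge above 5 N and contact force between each of the arm, the fingers and filler_base below 0.5 N and distance of each of spacer, beaker, wine from where it was at the start of the episode below 0.02 m); the arm keeps its last pose, push and grip.
It fails at once if the plate is heaved up more than about 10 mm (value of joint rest_plate above 0.05 rad).
It fails at once if the gripper or arm presses on the plate or its base (contact force between any of the fingers, the arm and filler_base above 3 N).
It fails at once if a bystander is moved more than 30 mm (distance of any of spacer, beaker, wine from where it was at the start of the episode above 0.03 m).
It also fails if it takes over 42 s, if anything falls off the work surface, if the arm or the gripper's body presses on something with over 40 N, if the wrist force passes 120 N, or if a joint passes its speed limit or range.

ROBOT

A 6-joint arm with a two-finger parallel gripper is mounted at the origin on the work surface. World frame = base frame: x ahead of the robot, y to its left, z up, the work surface at z = 0. Lengths are in m, angles in rad, forces in N, time in s.
With the tool pointing down it reaches from about 0.375 to 0.9 m from the base axis. Payload 3.1 kg.
Tool frame: the origin (TCP) lies midway between the tips of the shut fingers; the grasp point (between the pads) lies 19 mm behind it; z points along the fingers, y is the line along which they close (so a half turn about z gives the same grasp; the last joint's range is limited). The gripper opens to 85 mm and grips with 20 to 120 N. Pads are 22 mm wide; open, the fingers measure 114 mm over their backs; the gripper's body (76 mm by 85 mm) begins 54 mm behind the grasp point. The pads swing forward as they close: fully open they stand 13 mm farther back than shut.
Start: joints at [-1.409, 0.527, 1.433, -0, 1.181, -0.178], TCP at [0.208, -0.589, 0.231] pointing down, gripper open.
Joint ranges: [-3.08, 3.08], [-0.75, 2.2], [0.22, 2.44], [-1.43, 4.57], [0, 2.65], [-2.85, 2.85]. Speed limits (rad/s): [2.79, 2.79, 3.14, 3.14, 3.14, 3.14].

INTERFACE

Orientations are given as a unit quaternion [w, x, y, z].
In Python, from bench import * gives the robot as it stands. The module is installed in compiled form; this text tells all that it offers.
- The arm moves only by the tool move_arm, never from a script. Its argument "targets" is one flat list of numbers, 4 for each row, row after row: the shift along the tool's x, y, z in mm, then the turn about the tool's z in degrees. In form: [tx, ty, tz, twist, tx, ty, tz, twist, ...]. A call has 1 to 8 rows; each row shifts and turns the commanded pose from where the row before left it, along the tool's axes as they then stand; what a row does not reach is not made up. A row lasts 1/8 s, in which the tool goes at most 62.5 mm and 10.7 degrees, less where a joint would pass 70% of its speed; a pose out of reach is approached as far as the arm can. A call is refused whole if a number of a shift passes 62.5 or a number of a turn 10.7, either way. A call with a gripper value outside its range is refused whole. "hand" is the opening, from 0 (shut) to 1 (fully open), set as the call begins (left out, the last holds). The fingers move at their own pace and stop on an object; the grip force is fixed at half the most. Time passes only in rows, so rows that do not move let the fingers close. It gives the time, the measured TCP pose, the force, the opening and the grip force at its end, in the units of the state.
- state(): the state, without advancing time (a new reading comes with each control period).
- camera(name): name is "scene" or "top" or "wrist"; returns a dict with "pixels" (384x512x3 uint8, red, green, blue), "depth" (384x512 float32, m along the optical axis (not along the pixel's ray), 0 where there is no reading), "mtx" (3x3 intrinsics, pixels), "R" (3x3) and "t" (3): a world point X has camera coordinates R X + t; the wrist camera has in their place "hand_eye" (4x4, takes a point from camera to tool coordinates, whose origin is the TCP and whose axes are the flange's). Camera axes: x right, y down, z forward; pixel columns grow to the right and rows downward; lengths in m; the calibration is good to about 2 mm. A picture is of the moment at which its call begins: read the wrist's pose just before it.
- hand_in(): hands the job in; it is judged then, once.
Trained networks look in a picture, given as the dict that the camera call returned (one of the last four; its "shot" number tells which), for a name from the list of things; names that differ only in an ending like _2 or _b are one class to them, and where a whole thing is asked for, a point or a joint stands for the part that bears it (a point fixed in the world has none). Each returns a list of dicts, best first, with "confidence" (0 to 1); they miss things now and then, are a little off and sometimes report something else, mostly with a low value. They report only what shows in the picture. A call takes as long as a camera call.
- search_frame(picture, query): "xyz" ([x, y, z] in m, in the coordinates of the camera as it stood for that picture, good to about 4 mm: the middle of the surface that is visible of it).
The state is a dict: "t": time; "qpos": joint angles; "qd": joint speeds; "effort": joint torques, N m; "tool_pos": TCP position; "tcp_rot": TCP orientation; "force": force on the tool from outside, world axes, zero at the start; "torque": the same for the moment, N m; "width": finger opening in m; "finger_force": force on a finger pad.
Only numpy, scipy, OpenCV 4.12 (cv2) and the standard library are available. Lean on these libraries where they do the work, as an engineer would, in place of code of your own. Each camera call takes 0.05 s, during which the arm holds its last target. There are 200 camera calls.

## Working session

There is one attempt and no reset: what is moved stays moved. The work goes in short steps, Python scripts to look and compute and a tool call to move; the robot and the scene stay as the last step left them, time stands still between calls to the robot, and variables do not carry over. Pictures are saved under pics/ and viewed, at most 10 in all, crops included, and the job is handed in when it is done.

Besides the shell and the picture viewer there is one more tool, called as name(argument=value, ...), one argument or row to a line, values as JSON. move_arm: Moves the arm, as the interface text tells. Its arguments: {"type":"object","properties":{"targets":{"type":"array","items":{"type":"number"}},"hand":{"type":"number"}},"required":["targets"]}

```bash
mkdir -p pics && cat > h.py <<'E'
from bench import *
import numpy as np, cv2
from scipy.spatial.transform import Rotation as Ro
def toW(c,p,s=None):
    p=np.asarray(p,float)
    if 'R' in c: return (p-c['t'])@np.asarray(c['R'])
    q=s['tcp_rot']; R=Ro.from_quat([q[1],q[2],q[3],q[0]]).as_matrix(); H=np.asarray(c['hand_eye'])
    return (p@H[:3,:3].T+H[:3,3])@R.T+s['tool_pos']
def cloud(c,s=None):
    K=np.asarray(c['mtx']); d=c['depth']; v,u=np.indices(d.shape)
    P=np.stack([(u-K[0,2])/K[0,0]*d,(v-K[1,2])/K[1,1]*d,d],-1)
    W=toW(c,P.reshape(-1,3),s).reshape(P.shape); W[d==0]=np.nan; return W
E
python3 - <<'E'
from h import *
np.set_printoptions(precision=3,suppress=True)
s=state();print(s)
ims=[]
for n in ['scene','top']:
    c=camera(n); ims.append(c['pixels'])
    np.savez(f'{n}.npz',W=cloud(c),p=c['pixels'])
    for q in ['wedge','filler_base','tongue','spacer','beaker','wine']:
        for r in search_frame(c,q)[:2]: print(n,q,toW(c,r['xyz']),round(r['confidence'],2))
cv2.imwrite('pics/a.png',ims[0][...,::-1]);cv2.imwrite('pics/b.png',ims[1][...,::-1])
E
```

```text
{'t': 0.0, 'qpos': array([-1.409,  0.528,  1.434,  0.   ,  1.181, -0.178]), 'qd': array([-0.001,  0.002,  0.001, -0.001,  0.   , -0.001]), 'effort': array([  0.   , -44.234, -17.802,  -0.   ,   0.009,  -0.   ]), 'tool_pos': array([ 0.208, -0.589,  0.23 ]), 'tcp_rot': array([-0.001,  0.986,  0.169,  0.   ]), 'force': array([-0.496,  0.198,  0.391]), 'torque': array([-0.043,  0.015,  0.015]), 'finger_force': 0.0, 'width': 0.08542215666540615}
scene wedge [ 0.437 -0.281  0.016] 0.58
scene filler_base [ 0.719 -0.044  0.028] 0.97
scene filler_base [0.682 0.376 0.159] 0.55
scene tongue [ 0.699 -0.041  0.027] 0.58
scene spacer [0.435 0.314 0.031] 0.62
scene beaker [ 0.62  -0.348  0.063] 0.92
scene wine [0.684 0.376 0.154] 0.79
top wedge [ 0.436 -0.28   0.017] 0.64
top wedge [ 0.606 -0.371  0.054] 0.4
top filler_base [ 0.687 -0.045  0.028] 0.56
top tongue [ 0.682 -0.039  0.03 ] 0.86
top spacer [0.415 0.313 0.033] 0.63
top beaker [0.416 0.313 0.03 ] 0.74
top beaker [ 0.61  -0.373  0.052] 0.66
top wine [0.654 0.366 0.195] 0.65
```

View pics/a.png

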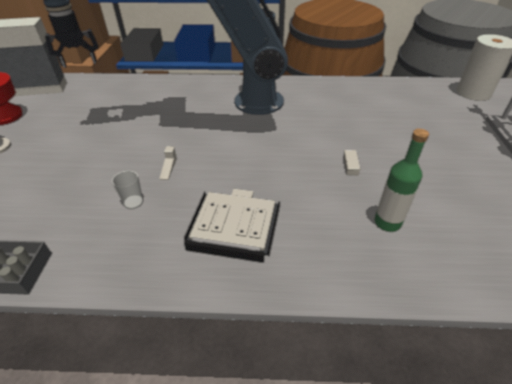

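View pics/b.png

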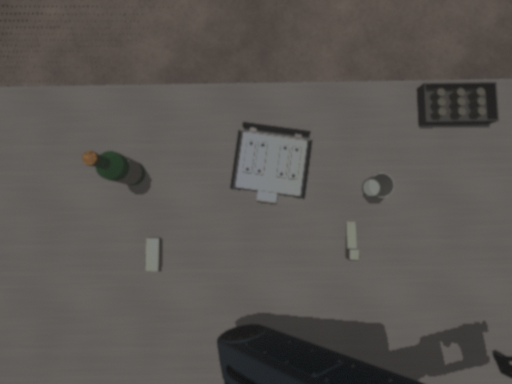

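The scene picture shows the wedge at (168,162) with its block toward the robot, the tongue at (242,194), the beaker at (130,188), the spacer at (352,162) and the bottle at (400,190). The top picture shows the wedge at (352,240) with its block at (353,254), and the tongue tip at (267,200). I'll measure both from the depth images.

```bash
python3 - <<'E'
from h import *
np.set_printoptions(precision=4,suppress=True)
for n in ['top','scene']:
    W=np.load(n+'.npz')['W'].reshape(-1,3)
    def box(x0,x1,y0,y1,z0,z1): 
        return W[(W[:,0]>x0)&(W[:,0]<x1)&(W[:,1]>y0)&(W[:,1]<y1)&(W[:,2]>z0)&(W[:,2]<z1)]
    t=box(.36,.53,-.34,-.22,-.02,.005); print(n,'bench z',np.median(t[:,2]),len(t))
    w=box(.34,.54,-.34,-.22,.007,.08); b=w[w[:,2]>.04]
    print('wedge',len(w),w.min(0),w.max(0),'rect',cv2.minAreaRect(w[:,:2].astype('f4')))
    print('block',len(b),b.mean(0),np.ptp(b,axis=0),b.min(0),b.max(0),'rect',cv2.minAreaRect(b[:,:2].astype('f4')))
    p=box(.5,.9,-.25,.15,.018,.036); 
    print('plate rect',len(p),cv2.minAreaRect(p[:,:2].astype('f4')),p.min(0),p.max(0))
    # white pixels only
    px=np.load(n+'.npz')['p'].reshape(-1,3).astype(int)
    m=(W[:,0]>.5)&(W[:,0]<.9)&(abs(W[:,1]+.05)<.17)&(W[:,2]>.015)&(W[:,2]<.05)&(px.min(1)>(110 if n=='top' else 150))
    q=W[m]; print('white',len(q),cv2.minAreaRect(q[:,:2].astype('f4')))
    f=q[q[:,0]<q[:,0].min()+.025]; print('tongue',len(f),f.mean(0),f.min(0),f.max(0))
E
```

```text
top bench z 0.0002612551426950427 1730
wedge 373 [ 0.3922 -0.2983  0.0072] [ 0.4993 -0.2419  0.0574] rect ((0.446102499961853, -0.2694292664527893), (0.05555253103375435, 0.10758663713932037), 88.8425521850586)
block 109 [ 0.4069 -0.2786  0.0511] [0.0294 0.0286 0.0171] [ 0.3922 -0.2945  0.0403] [ 0.4216 -0.2659  0.0574] rect ((0.40625613927841187, -0.2797853648662567), (0.027831220999360085, 0.029237335547804832), 86.47587585449219)
plate rect 3875 ((0.679993748664856, -0.043496981263160706), (0.23083868622779846, 0.234023779630661), 81.12559509277344) [ 0.561  -0.1707  0.018 ] [0.8101 0.0832 0.036 ]
white 3584 ((0.6690271496772766, -0.04040931165218353), (0.19520118832588196, 0.2028438150882721), 80.94771575927734)
tongue 173 [ 0.5817 -0.038   0.0266] [ 0.5669 -0.1262  0.0212] [0.5919 0.0016 0.0332]
scene bench z -0.00041505571457825605 933
wedge 298 [ 0.3929 -0.2966  0.007 ] [ 0.4995 -0.2633  0.0563] rect ((0.44537675380706787, -0.28063613176345825), (0.029298989102244377, 0.10699574649333954), 85.94579315185547)
block 76 [ 0.4129 -0.2774  0.049 ] [0.0368 0.0286 0.0158] [ 0.3929 -0.2919  0.0405] [ 0.4296 -0.2633  0.0563] rect ((0.41075244545936584, -0.2779192328453064), (0.027697056531906128, 0.03599793463945389), 82.04490661621094)
plate rect 4099 ((0.6839205026626587, -0.04235540330410004), (0.2302268147468567, 0.23424111306667328), 81.06165313720703) [ 0.5664 -0.1693  0.018 ] [0.8141 0.0847 0.036 ]
white 3213 ((0.6711974143981934, -0.04116285592317581), (0.19612619280815125, 0.20632728934288025), 81.07939910888672)
tongue 119 [ 0.5819 -0.041   0.0258] [ 0.5664 -0.1272  0.0228] [0.5914 0.0018 0.0293]
```

move_arm(
  targets=[42,-32,0,0,42,-32,0,0,42,-32,0,0,42,-32,0,0,42,-32,0,0,42,-32,0,0,42,-32,0,0,0,0,0,8],
  hand=1,
)

```text
t: 1.7
tool_pos: [0.4122, -0.2765, 0.2315]
tcp_rot: [-0.001, 0.995, 0.101, 0.0]
force: [-0.3, -0.8, -0.0]
width: 0.0854
finger_force: 0.0
```

move_arm(
  targets=[0,0,0,8,0,0,0,8,0,0,0,0],
)

```text
t: 2.08
tool_pos: [0.411, -0.28, 0.2315]
tcp_rot: [0.0, 0.999, -0.039, 0.0]
force: [0.6, -0.2, 0.3]
width: 0.0854
finger_force: 0.0
```

```bash
cat >> h.py <<'E'
def yaw(s):
    q=s['tcp_rot']; R=Ro.from_quat([q[1],q[2],q[3],q[0]]).as_matrix()
    return np.arctan2(R[1,0],R[0,0]),R
def go(s,xyz,psi=None):
    y,R=yaw(s); print('tool delta mm',(R.T@(np.array(xyz)-s['tool_pos'])*1000).round(1),'twist deg', None if psi is None else round(-np.degrees(psi-y),1))
E
python3 - <<'E'
from h import *
np.set_printoptions(precision=4,suppress=True)
s=state();print(s['t'],s['tool_pos'],np.degrees(yaw(s)[0]),yaw(s)[1][2],s['qpos'])
c=camera('wrist'); print(c['hand_eye'])
cv2.imwrite('pics/w1.png',c['pixels'][...,::-1]); W=cloud(c,s); np.savez('w1.npz',W=W,p=c['pixels'])
for q in ['wedge','tongue','filler_base']:
    for r in search_frame(c,q)[:1]: print(q,toW(c,r['xyz'],s),r['confidence'])
print(np.nanmin(W.reshape(-1,3),0),np.nanmax(W.reshape(-1,3),0))
E
```

```text
2.075 [ 0.411  -0.28    0.2315] -4.430906940570215 [ 0.0002  0.0002 -1.    ] [-0.8233  0.3563  1.7469  0.      1.0381  0.8249]
[[-0.0011 -0.9605 -0.2782  0.0713]
 [ 1.     -0.001  -0.0007  0.0001]
 [ 0.0004 -0.2782  0.9605 -0.1422]
 [ 0.      0.      0.      1.    ]]
wedge [ 0.4407 -0.2795  0.02  ] 0.85
tongue [ 0.5909 -0.0555  0.0263] 0.72
filler_base [ 0.5928 -0.0675  0.0266] 0.91
[ 0.0172 -0.6481 -0.0037] [0.6115 0.1377 0.3317]
```

View pics/w1.png

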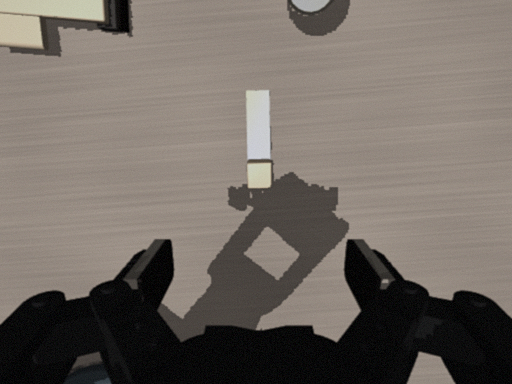

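The wrist picture shows the wedge almost lined up with the tool: nose at (258,91), block top at (260,175). The tongue corner is at top left, (42,45). Next I'll fit the wedge's pose.

```bash
python3 - <<'E'
from h import *
np.set_printoptions(precision=4,suppress=True)
d=np.load('w1.npz');W=d['W'].reshape(-1,3)
near=(abs(W[:,0]-.45)<.07)&(abs(W[:,1]+.28)<.035)
print('bench',np.median(W[near&(W[:,2]<.003),2]))
w=W[near&(W[:,2]>.0025)&(W[:,2]<.07)]; r=w[w[:,2]<.03]; b=w[w[:,2]>.047]
print(len(w),len(b)); 
print('block',b.mean(0),cv2.minAreaRect(b[:,:2].astype('f4')))
l=cv2.fitLine(r[:,:2].astype('f4'),cv2.DIST_HUBER,0,.01,.01).ravel();print('ramp',l,np.degrees(np.arctan2(l[1],l[0])),cv2.minAreaRect(r[:,:2].astype('f4')),r.max(0),r.min(0))
A=np.c_[r[:,:2],np.ones(len(r))];print('plane',np.linalg.lstsq(A,r[:,2],rcond=None)[0])
E
```

```text
bench -0.0004094073533065651
2275 619
block [ 0.4087 -0.2798  0.0514] ((0.40798419713974, -0.27981671690940857), (0.027942147105932236, 0.030158665031194687), 87.20818328857422)
ramp [ 0.9981 -0.0617  0.4623 -0.2829] -3.538791 ((0.46184247732162476, -0.2829280197620392), (0.027941618114709854, 0.0818755254149437), 86.67170715332031) [ 0.503  -0.2667  0.0295] [ 0.4202 -0.2984  0.0026]
plane [-0.2539  0.0147  0.1353]
```

move_arm(
  targets=[-3.5,0,0,-1,0,0,50,0,0,0,50,0,0,0,50,0,0,0,40,0,0,0,20,0,0,0,9,0,0,0,0,0],
)

```text
t: 3.28
tool_pos: [0.4073, -0.2799, 0.0122]
tcp_rot: [-0.0, 1.0, -0.031, -0.0]
force: [-0.5, -0.6, 0.7]
width: 0.0857
finger_force: 0.0
```

move_arm(
  targets=[0,0,0,0,0,0,0,0,0,0,0,0,0,0,0,0,0,0,0,0,0,0,0,0],
  hand=0,
)

```text
t: 4.03
tool_pos: [0.4077, -0.28, 0.013]
tcp_rot: [0.0, 1.0, -0.031, 0.0]
force: [0.4, 0.4, 6.3]
width: 0.0274
finger_force: 59.5
```

```bash
python3 - <<'E'
from h import *
np.set_printoptions(precision=4,suppress=True)
s=state();print(s,np.degrees(yaw(s)[0]))
c=camera('wrist'); 
cv2.imwrite('pics/w2.png',c['pixels'][...,::-1]); W=cloud(c,s); np.savez('w2.npz',W=W,p=c['pixels'])
for q in ['wedge','tongue','filler_base']:
    for r in search_frame(c,q)[:1]: print(q,toW(c,r['xyz'],s),r['confidence'])
E
```

```text
{'t': 4.025, 'qpos': array([-0.8283,  0.7394,  1.9079,  0.    ,  0.4931,  0.804 ]), 'qd': array([-0.0004,  0.0017, -0.0003, -0.0002,  0.0004,  0.0001]), 'effort': array([ -0.0161, -37.3772,  -4.5766,   0.0048,  -0.149 ,   0.0237]), 'tool_pos': array([ 0.4077, -0.28  ,  0.013 ]), 'tcp_rot': array([ 0.0004,  0.9995, -0.0307,  0.0004]), 'force': array([0.3971, 0.361 , 6.348 ]), 'torque': array([0.0791, 0.0507, 0.014 ]), 'finger_force': 59.54032047651708, 'width': 0.027415114275282718} -3.523807440777571
wedge [ 0.436  -0.2776  0.0209] 0.74
tongue [ 0.4385 -0.2817  0.0175] 0.21
```

View pics/w2.png

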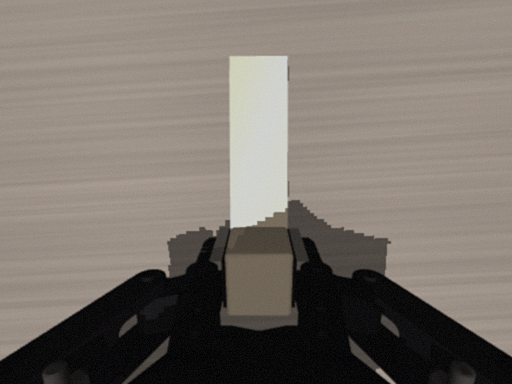

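The block is held between the pads at (260,275), with the ramp running straight ahead to the nose at (258,57). Next I slide it along the bench to a point short of the tongue.

move_arm(
  targets=[0,-10,-0.6,0,1,-25,0,0,2,-30,0,0,2,-35,0,0,2,-35,0,0,2,-35,0,0,2,-35,0,0,1,-30,0,0],
)

```text
t: 5.22
tool_pos: [0.434, -0.0446, 0.013]
tcp_rot: [0.0, 1.0, -0.031, 0.0]
force: [-0.6, -1.6, 1.1]
width: 0.0274
finger_force: 59.3
```

move_arm(
  targets=[0,-25,0,0,0,-12,0,0,0,-5,0,0,0,0,0,2.5,0,0,0,3,0,0,0,0],
)

```text
t: 5.98
tool_pos: [0.4364, -0.0044, 0.013]
tcp_rot: [-0.0, 0.997, -0.079, 0.0]
force: [-0.1, 0.5, 3.4]
width: 0.0277
finger_force: 59.4
```

```bash
python3 - <<'E'
from h import *
np.set_printoptions(precision=4,suppress=True)
s=state();print(s['t'],s['tool_pos'],s['force'],s['width'],s['finger_force'],np.degrees(yaw(s)[0]))
for n in ['wrist','top','scene']:
    c=camera(n); W=cloud(c,s); np.savez(n+'3.npz',W=W,p=c['pixels'])
    if n=='wrist': cv2.imwrite('pics/w3.png',c['pixels'][...,::-1]); print(c['mtx'])
    for q in ['wedge','tongue','filler_base']:
        for r in search_frame(c,q)[:1]: print(n,q,toW(c,r['xyz'],s),r['confidence'])
E
```

```text
5.975 [ 0.4364 -0.0044  0.013 ] [-0.0976  0.4914  3.3552] 0.02766179892062368 59.430367508903146 -9.069362892037589
[[289.7343   0.     258.642 ]
 [  0.     289.7343 191.433 ]
 [  0.       0.       1.    ]]
wrist wedge [ 0.4647 -0.0062  0.017 ] 0.9
top wedge [ 0.4913 -0.0145  0.0107] 0.57
top tongue [ 0.6817 -0.044   0.0293] 0.57
top filler_base [ 0.6908 -0.0434  0.0269] 0.63
scene wedge [ 0.4701 -0.0126  0.0158] 0.61
scene tongue [ 0.6976 -0.0448  0.0279] 0.61
scene filler_base [ 0.7164 -0.0417  0.0258] 0.79
```

View pics/w3.png

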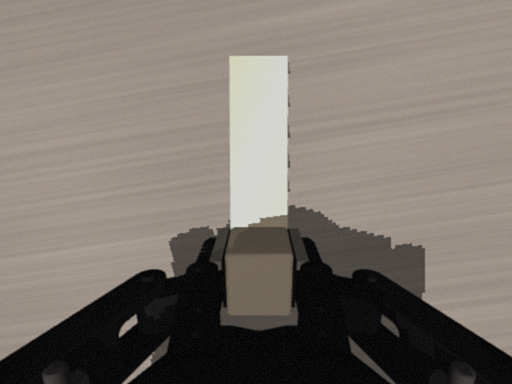

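The grip is unchanged, with the nose at (258,57), but the tongue is still just out of view. I'll go 22 mm nearer, which should leave about 18 mm clear, and then measure its edge.

move_arm(
  targets=[6,0,0,0,10,0,0,0,6,0,0,0,0,0,0,0],
)

```text
t: 7.08
tool_pos: [0.455, -0.0066, 0.013]
tcp_rot: [-0.001, 0.997, -0.078, -0.003]
force: [-4.8, 0.3, 8.9]
width: 0.0276
finger_force: 60.1
```

```bash
python3 - <<'E'
from h import *
np.set_printoptions(precision=4,suppress=True)
s=state();print(s['t'],s['tool_pos'],s['force'],np.degrees(yaw(s)[0]))
y,R=yaw(s)
c=camera('wrist');W=cloud(c,s);cv2.imwrite('pics/w4.png',c['pixels'][...,::-1])
T=(W-s['tool_pos'])@R   # tool coordinates
np.savez('w4.npz',W=W,T=T)
for n,X in [('wrist',W),('top',np.load('top3.npz')['W']),('scene',np.load('scene3.npz')['W'])]:
    t=((X.reshape(-1,3)-s['tool_pos'])@R)[~np.isnan(X.reshape(-1,3)[:,0])]; z=s['tool_pos'][2]-t[:,2]
    m=(t[:,0]>.105)&(t[:,0]<.133)&(abs(t[:,1])<.09)&(z>.012)&(z<.036)
    p=t[m]; print(n,len(p),p.min(0)if len(p) else '',p.max(0) if len(p) else '', 'z',np.median(z[m]), 'lateral mid',(p[:,1].min()+p[:,1].max())/2)
    for lo in np.arange(-.03,.03,.01):
        k=p[(p[:,1]>=lo)&(p[:,1]<lo+.01)]; print('  ',round(lo,3),len(k),k[:,0].min() if len(k) else '')
    m=(t[:,0]>.14)&(t[:,0]<.3)&(abs(t[:,1])<.15)&(z>.012)&(z<.05); 
    if m.sum()>50: print('  rect tool',cv2.minAreaRect(t[m][:,:2].astype('f4')))
E
```

```text
7.075 [ 0.455  -0.0066  0.013 ] [-4.7618  0.2633  8.889 ] -8.978867503961817
wrist 213 [ 0.1123 -0.0291 -0.0109] [ 0.1135  0.0303 -0.0063] z 0.02143524749632892 lateral mid 0.0006332371547217164
   -0.03 46 0.11238284873352516
   -0.02 48 0.1122696232143251
   -0.01 43 0.11226197047437303
   0.0 25 0.11257698307408602
   0.01 25 0.11262392050845454
   0.02 25 0.112501391825804
top 145 [ 0.1109 -0.0284 -0.0199] [ 0.133   0.0313 -0.0071] z 0.026965747357958328 lateral mid 0.001423652884466364
   -0.03 20 0.11298097337506374
   -0.02 25 0.11109155468508428
   -0.01 24 0.1125633372002659
   0.0 25 0.11103242439754664
   0.01 22 0.1122341379557399
   0.02 26 0.11094995704663173
  rect tool ((0.220041424036026, 0.001173548400402069), (0.23073221743106842, 0.1599176675081253), 89.99342346191406)
scene 84 [ 0.1141 -0.0304 -0.0161] [ 0.1329  0.0306 -0.0031] z 0.026292121469552863 lateral mid 0.00014490148053139355
   -0.03 16 0.11496183139134913
   -0.02 13 0.11408702168851519
   -0.01 12 0.1170560994312009
   0.0 13 0.11754437847606908
   0.01 14 0.11715092015318282
   0.02 13 0.11636805386056026
  rect tool ((0.22000351548194885, -0.000546678900718689), (0.23046846687793732, 0.1599378138780594), 89.97721099853516)
```

View pics/w4.png

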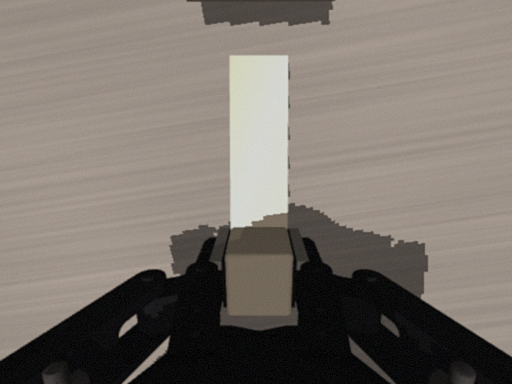

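The tongue's front edge is at the top, (190–330, 0). It is 17 mm ahead of the nose, square to the tool and within 1 mm of its middle. Now I go in under it, first to about 30 mm with a slight relief of the downward pressure.

move_arm(
  targets=[3,0,-0.6,0,7,0,0,0,8,0,0,0,8,0,0,0,8,0,0,0,7,0,0,0,4,0,0,0,0,0,0,0],
)

```text
t: 8.12
tool_pos: [0.5028, -0.0146, 0.0135]
tcp_rot: [0.0, 0.997, -0.079, 0.0]
force: [0.8, -0.0, -1.3]
width: 0.0277
finger_force: 59.0
```

```bash
python3 - <<'E'
from h import *
np.set_printoptions(precision=4,suppress=True)
s=state();print(s['t'],s['tool_pos'],s['force'],s['torque'],s['finger_force'],np.degrees(yaw(s)[0]),yaw(s)[1][2])
y,R=yaw(s)
c=camera('wrist');W=cloud(c,s);cv2.imwrite('pics/w5.png',c['pixels'][...,::-1])
t=((W-s['tool_pos'])@R).reshape(-1,3);z=W.reshape(-1,3)[:,2]
for lo in np.arange(-.04,.04,.01):
    k=(t[:,1]>=lo)&(t[:,1]<lo+.01)&(t[:,0]>.045)&(t[:,0]<.12)&(z>.0235)&(z<.04); print(round(lo,3),k.sum(),np.percentile(t[k,0],2) if k.sum() else '',np.median(z[k]))
E
```

```text
8.125 [ 0.5028 -0.0146  0.0135] [ 0.8145 -0.0117 -1.2881] [-0.06    0.0539  0.0546] 59.02284580282867 -9.029708826935696 [ 0.0002  0.     -1.    ]
-0.04 1152 0.09628611558480547 0.02755455603376171
-0.03 2938 0.0665409605752381 0.02609172634802498
-0.02 2961 0.0665374183439192 0.02605882093525208
-0.01 2926 0.06651589514250994 0.026125321445378637
0.0 2970 0.06650403332078945 0.026081111014344495
0.01 2940 0.06653361910453973 0.026064444177136065
0.02 2931 0.06688006011924666 0.026042816432898772
0.03 1143 0.09627291752039098 0.027445605614078203
```

View pics/w5.png

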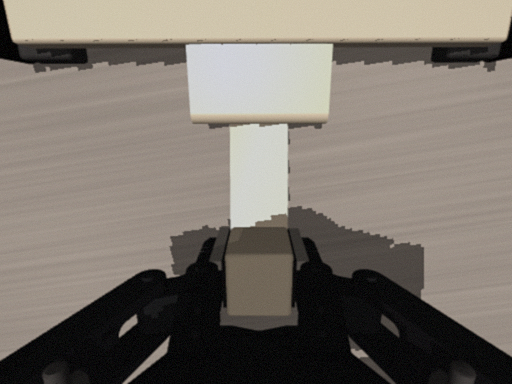

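The wedge goes squarely and centrally under the tongue, whose edge is at (190–330,120), and the plate is still down. The nose is about 31 mm in. Next I push on slowly.

move_arm(
  targets=[4,0,0.4,0,5,0,0,0,5,0,0,0,5,0,0,0,5,0,0,0,4,0,0,0,2,0,0,0,0,0,0,0],
)

```text
t: 9.18
tool_pos: [0.5246, -0.0176, 0.0131]
tcp_rot: [-0.001, 0.997, -0.078, -0.008]
force: [-13.4, 0.2, 11.0]
width: 0.0271
finger_force: 60.3
```

```bash
cat > m.py <<'E'
from h import *
np.set_printoptions(precision=4,suppress=True)
s=state();print(s['t'],s['tool_pos'],s['force'],s['finger_force'],s['width'],np.degrees(yaw(s)[0]),yaw(s)[1][2])
y,R=yaw(s);c=camera('wrist');W=cloud(c,s);cv2.imwrite('pics/w_%d.png'%(s['t']*100),c['pixels'][...,::-1])
t=((W-s['tool_pos'])@R).reshape(-1,3);Z=W.reshape(-1,3)[:,2];o=np.array([.5028,-.0146])+.0643*np.array([np.cos(-.1575),np.sin(-.1575)])
e=.0643-(s['tool_pos'][:2]-[.5028,-.0146])@[np.cos(-.1575),np.sin(-.1575)]
k=(abs(t[:,1])<.025)&(t[:,0]>e+.008)&(t[:,0]<e+.026)
p=(abs(t[:,1])<.08)&(t[:,0]>e+.036)&(t[:,0]<e+.06)
print('edge at',e,'nose',.095-e,'tongue top',np.median(Z[k]),'plate top',np.median(Z[p]))
b=(abs(t[:,1])<.01)&(abs(t[:,0])<.012)&(Z>.03)&(Z<.07);print('block top',np.median(Z[b]))
E
python3 m.py
```

```text
9.175 [ 0.5246 -0.0176  0.0131] [-13.4201   0.2364  10.981 ] 60.26572016766295 0.027104050873898958 -9.002706122762028 [-0.0156 -0.0007 -0.9999]
edge at 0.04225087465205342 nose 0.05274912534794658 tongue top 0.025712686003847143 plate top 0.027692439635323196
block top 0.05169171816477833
```

move_arm(
  targets=[1,0,-0.4,0,1,0,0,0,1,0,0,0,0,0,0,0],
)

```text
t: 9.72
tool_pos: [0.5275, -0.0178, 0.0132]
tcp_rot: [-0.001, 0.997, -0.078, -0.008]
force: [-12.3, 1.6, 9.2]
width: 0.0272
finger_force: 60.0
```

```bash
python3 m.py
```

```text
9.725 [ 0.5275 -0.0178  0.0132] [-12.3028   1.5909   9.2086] 59.99576080357656 0.02717111823088568 -8.988576626736 [-0.016  -0.0011 -0.9999]
edge at 0.0394179485578954 nose 0.0555820514421046 tongue top 0.0264341801404874 plate top 0.028292585905532807
block top 0.051791774697479594
```

The plate has begun to lift, by about 0.7 mm. About 9 mm more.

move_arm(
  targets=[1.5,0,0,0,1.5,0,0,0,1.5,0,0,0,1.5,0,0,0,1.5,0,0,0,1.5,0,0,0,0,0,0,0,0,0,0,0],
)

```text
t: 10.78
tool_pos: [0.5369, -0.0192, 0.0131]
tcp_rot: [-0.001, 0.997, -0.078, -0.007]
force: [-12.1, 2.2, 6.8]
width: 0.0272
finger_force: 60.1
```

```bash
python3 m.py
```

```text
10.775 [ 0.5369 -0.0192  0.0131] [-12.136    2.2068   6.7924] 60.06231292616576 0.027176122417163138 -8.985242459682064 [-0.0149 -0.0011 -0.9999]
edge at 0.029865347441695937 nose 0.06513465255830406 tongue top 0.02864159670850324 plate top 0.030122310788911037
block top 0.051716053086641754
```

move_arm(
  targets=[0,0,0,0,0,0,0,0,0,0,0,0,0,0,0,0,0,0,0,0,0,0,0,0],
)

```text
t: 11.58
tool_pos: [0.5369, -0.0192, 0.0131]
tcp_rot: [-0.001, 0.997, -0.078, -0.007]
force: [-11.8, 2.1, 7.4]
width: 0.027
finger_force: 60.1
```

```bash
python3 m.py; ls pics; cp pics/w_11*.png pics/final.png; python3 - <<'E'
from h import *
np.set_printoptions(precision=3,suppress=True)
c=camera('scene')
for q in ['spacer','beaker','wine']:
    for r in search_frame(c,q)[:1]: print(q,toW(c,r['xyz']))
E
```

```text
11.575 [ 0.5369 -0.0192  0.0131] [-11.7614   2.1037   7.3543] 60.061441459693015 0.027029974755026047 -8.987709639216396 [-0.0149 -0.0011 -0.9999]
edge at 0.029861776727173314 nose 0.06513822327282669 tongue top 0.02862615697983372 plate top 0.03013286264221205
block top 0.05170643744059432
a.png
b.png
w1.png
w2.png
w3.png
w4.png
w5.png
w_1077.png
w_1157.png
w_917.png
w_972.png
spacer [0.434 0.316 0.029]
beaker [ 0.621 -0.35   0.063]
wine [0.684 0.379 0.158]
```

View pics/final.png

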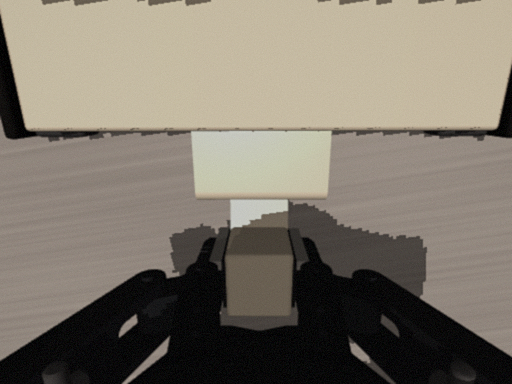

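The wedge sits centred under the tongue, whose edge is at (195–328,197). The block is still gripped at (260,270), and there is a clear gap between the fingers and the plate. The plate is about 2.7 mm up and steady, and the bystanders haven't moved, so I'm handing in.

```bash
python3 -c "
from bench import *
print(hand_in())"
```

```text
the job is handed in; nothing more can be done
None
```

The job is handed in (no verdict was returned): the wedge is still gripped, flat on the bench and about 65 mm in under the middle of the tongue, holding the front of the plate about 2.7 mm up and steady, with the spacer, beaker and bottle where they started.

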